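# Clip and proof-pull the stud in a concrete test block

### The arm

A 6-joint arm with a two-finger parallel gripper is mounted at the origin on the work surface. World frame = base frame: x ahead of the robot, y to its left, z up, the work surface at z = 0. Lengths are in m, angles in rad, forces in N, time in s.
With the tool pointing down it reaches from about 0.375 to 0.925 m from the base axis. Payload 5.7 kg.
Tool frame: the origin (TCP) lies between the finger pads; the fingertips stand 11 mm ahead of it and the grasp point (between the pads) lies 8 mm behind it (robot.tip_reach is the distance from the TCP to the fingertips, in m); z points along the fingers, y is the line along which they close (so a half turn about z gives the same grasp; the last joint's range is limited). The gripper opens to 88 mm and grips with 3 to 60 N. Pads are 20 mm wide; open, the fingers measure 115 mm over their backs; the gripper's body (75 mm by 178 mm) begins 61 mm behind the grasp point.
Start: joints at [1.132, 0.359, 1.51, -0, 1.272, -0.115], TCP at [0.191, 0.569, 0.234] pointing down, gripper open.
Joint ranges: [-2.97, 2.97], [-1.01, 2.36], [0.21, 2.38], [-0.96, 4.11], [0.2, 2.71], [-2.98, 2.98]. Speed limits (rad/s): [2.39, 2.39, 3.14, 3.14, 3.14, 3.14].

### API

Orientations are given as a unit quaternion [w, x, y, z].
In Python, from bench import robot gives the robot as it stands.
- The arm moves only by the tool step_arm, never from a script. Its argument "steps" is a list of rows, each an object of numbers: "rx", "ry", "rz": the turn, a rotation vector about the tool's x, y, z as a fraction of full scale; "x", "y", "z": the shift along the tool's x, y, z as a fraction of full scale; "gripper": the opening, from 0 (shut) to 1 (fully open). A call has 1 to 12 rows; each row shifts and turns the commanded pose from where the row before left it, along the tool's axes as they then stand; what a row does not reach is not made up. Full scale, the value 1, is 80 mm for a shift and 60 degrees for a turn. A row lasts 1/12 s, in which the tool goes at most 41.7 mm and 7.16 degrees, less where a joint would pass 70% of its speed; a pose out of reach is approached as far as the arm can. A call with a number of a shift or a turn outside -1 to 1 is refused whole. A call with a gripper value outside its range is refused whole. The fingers move at their own pace and stop on an object; "grip_force" is the grip in N (left out, the last holds). Time passes only in rows, so rows that do not move let the fingers close. It gives the time, the measured TCP pose, the force, the opening and the grip force at its end, in the units of the state.
- robot.get_obs(): the state, without advancing time (a new reading comes with each control period).
- robot.snapshot(name): name is "side" or "top"; returns the picture (400x640x3 uint8, blue, green, red); there is no depth.
- robot.calibration(name): a dict with "intrinsics" (3x3 intrinsics, pixels), "distortion" ([k1, k2, p1, p2, k3] as OpenCV has them; the pictures are not rectified), "R" (3x3) and "t" (3): a world point X has camera coordinates R X + t. Camera axes: x right, y down, z forward; pixel columns grow to the right and rows downward; lengths in m; the calibration is good to about 2 mm. A picture is of the moment at which its call begins. calibration takes no time and is no camera call.
- robot.finish_job(): hands the job in; it is judged then, once.
The state is a dict: "time_s": time; "joint_positions": joint angles; "dq": joint speeds; "joint_efforts": joint torques, N m; "position": TCP position; "ee_rot": TCP orientation; "ft_force": force on the tool from outside, world axes, zero at the start; "torque": the same for the moment, N m; "opening": opening from 0.0 (shut) to 1.0 (fully open); "finger_force": force on a finger pad.
Only numpy, scipy, OpenCV 4.12 (cv2) and the standard library are available. Lean on these libraries where they do the work, as an engineer would, in place of code of your own. Each camera call takes 0.05 s, during which the arm holds its last target. There are 200 camera calls.

### The job

Take the barbed steel stud out of the wooden rack and push it into the socket of the concrete test block until its flange is fully home on the steel plate and the hidden clip has caught. Then prove that the clip holds: pull the stud straight up with steadily rising force to about 17 N, hold that pull for one second, then let go, leaving the stud clipped in the block. Never load the stud with more than 25 N, pushing or pulling, and leave the other things where they are.

Things in the scene. Friction and masses are not known exactly. Their poses are not given: they have to be found in the camera images.
- stud_grip (a point): Middle of the grip of the loose steel stud (about 150 g), which hangs upright in either hole of the rack at the start. The grip is a plain cylinder with dark ribs, 24 mm in diameter and 48 mm tall, above the flange. This point is on the axis, 28 mm above the underside of the flange, 24 mm below the top and 70 mm above the tip; z is the axis, up.
- stud: The same stud; origin on its axis at the underside of the flange. From there: flange 34 mm in diameter, 4 mm thick, with the grip above; below it a shaft 15 mm in diameter and 24 mm long, then a barb 24 mm in diameter with a square shoulder, tapering over 18 mm to a blunt 10 mm tip.
- socket (a point): Centre of the socket's mouth, level with the top of the steel plate on the block; z up. Round hole, 26 mm wide in the 4 mm plate, 30 mm below, 64 mm deep. Two spring catches, 6 mm thick, stand in it with their tops 6 to 16 mm below the mouth; how deep differs from block to block. Home: flange on the plate, the grip's middle 28 mm above this point.
- block: Fixed concrete block, 130 x 130 x 60 mm, with a 66 mm square steel plate 4 mm thick on top; origin under its centre. The barb spreads the catches (push of about 5 N); they snap over its shoulder 2 to 12 mm before the flange lands. So a clipped stud has 2 to 12 mm of free vertical play, not known beforehand, before a pull meets the catches; from there it is rigid.
- rack: The fixed wooden rack, 80 mm (x) by 180 mm (y) by 50 mm high, origin at the centre of its underside; two 28 mm holes, 45 mm deep, at y = -50 and +50 mm, in which the stud and the gauge plug hang by their flanges, 50 mm above the table.
- gauge: Bystander: the plain gauge plug in the other hole of the rack, told apart by its mushroom shape: a thin neck 16 mm in diameter with a disc 46 mm in diameter on top, 36 mm high above its flange. Origin on its axis at the underside of the flange.
- brick: Bystander: a loose piece of red brick lying on the table, 65 x 120 x 50 mm high; origin at the centre of its underside.
- beaker: Bystander: an open glass beaker, 66 mm in diameter and 85 mm high, on the table; origin at the centre of its underside.
Mind the look-alikes: they are no part of the job. What is shaped like the block but black is not meant.

How it is judged:
On the way, in this order (a step that is already met when the one before it is completed fails the run):
1. the stud stands in the socket with its flange on the plate, past the catches (horizontal distance between stud_grip and socket below 0.004 m and angle between the z axis of stud_grip and the z axis of socket, either way round below 0.1 rad and z of stud_grip in the frame of socket between 0.026 and 0.0293 m), for 0.1 s.
2. the stud is drawn up against the catches and the pull passes through 3 to 12 N (horizontal distance between stud_grip and socket below 0.004 m and angle between the z axis of stud_grip and the z axis of socket, either way round below 0.1 rad and z of stud_grip in the frame of socket between 0.0293 and 0.0415 m and contact force between stud and block between 3 and 12 N), for 0.1 s.
3. the pull on the catches is above 12 N for 0.7 s and the stud holds (horizontal distance between stud_grip and socket below 0.004 m and angle between the z axis of stud_grip and the z axis of socket, either way round below 0.1 rad and z of stud_grip in the frame of socket between 0.0293 and 0.0415 m and contact force between stud and block above 12 N), for 0.7 s.
At the end, for the whole second after the job is handed in: The stud stands upright (within 0.1 rad) in the socket, within 4 mm of its axis, held under the catches (flange at most 13.5 mm above the plate), at rest and released (horizontal distance between stud_grip and socket below 0.004 m and angle between the z axis of stud_grip and the z axis of socket, either way round below 0.1 rad and z of stud_grip in the frame of socket between 0.026 and 0.0415 m and linear speed of stud below 0.01 m/s and contact force between stud and the fingers below 0.1 N); the robot touches nothing.
It fails at once if the stud is loaded against the block with more than 25 N (contact force between stud and block above 25 N).
It fails at once if the gauge plug is shifted by more than 15 mm (distance of gauge from where it was at the start of the episode above 0.015 m).
It fails at once if the brick is shifted by more than 15 mm (distance of brick from where it was at the start of the episode above 0.015 m).
It fails at once if the beaker is shifted by more than 15 mm (distance of beaker from where it was at the start of the episode above 0.015 m).
It also fails if it takes over 72 s, if anything falls off the work surface, if the arm or the gripper's body presses on something with over 40 N, if the wrist force passes 120 N, or if a joint passes its speed limit or range.

## Working session

There is one attempt and no reset: what is moved stays moved. The work goes in short steps, Python scripts to look and compute and a tool call to move; the robot and the scene stay as the last step left them, time stands still between calls to the robot, and variables do not carry over. Pictures are saved under pics/ and viewed, at most 10 in all, crops included, and the job is handed in when it is done.

Besides the shell and the picture viewer there is one more tool, called after "Request:" as name(argument=value, ...) on one line, values as JSON. step_arm: Moves the arm, as the interface text tells. Its arguments: {"type":"object","properties":{"steps":{"type":"array"},"grip_force":{"type":"number"}},"required":["steps"]}

```bash
mkdir -p pics; python3 - <<'E'
from bench import robot
import cv2
for n in("top","side"):
    cv2.imwrite(f"pics/{n}0.png",robot.snapshot(n)); c=robot.calibration(n); print(n,c)
print(robot.get_obs())
E
```

```text
top {'intrinsics': array([[378.21807385,   0.        , 321.42011396],
       [  0.        , 378.21807385, 194.03752642],
       [  0.        ,   0.        ,   1.        ]]), 'distortion': array([-0.06611698,  0.        ,  0.        ,  0.        ,  0.        ]), 'R': array([[-0.01512295, -0.99941114, -0.03080064],
       [-0.99659564,  0.01756287, -0.08055229],
       [ 0.0810458 ,  0.02947759, -0.99627438]]), 't': array([0.06069636, 0.57048677, 0.76312204])}
side {'intrinsics': array([[389.52029037,   0.        , 319.23977172],
       [  0.        , 389.52029037, 208.30395329],
       [  0.        ,   0.        ,   1.        ]]), 'distortion': array([-0.06430156,  0.        ,  0.        ,  0.        ,  0.        ]), 'R': array([[-0.9815858 , -0.18988214, -0.02083478],
       [-0.07389741,  0.47804245, -0.8752226 ],
       [ 0.17614905, -0.85756644, -0.48327148]]), 't': array([0.55447745, 0.09100669, 0.80821155])}
{'time_s': 0.1, 'joint_positions': array([ 1.13190700e+00,  3.59427593e-01,  1.51125416e+00, -2.83957350e-05,
        1.27250206e+00, -1.15082288e-01]), 'dq': array([ 1.55500991e-03, -3.05325302e-03, -3.93451742e-03,  5.38088704e-05,
        2.06852751e-04,  1.33953763e-03]), 'joint_efforts': array([-5.95474412e-04, -5.16359210e+01, -2.71406436e+01,  6.75515179e-02,
        2.79047055e-02, -1.59693195e-05]), 'position': array([0.19067122, 0.56829993, 0.23292349]), 'ee_rot': array([-2.04507488e-04,  1.61192945e-01,  9.86922591e-01, -7.68967667e-04]), 'ft_force': array([-0.06732653,  0.04923434,  0.07476209]), 'torque': array([ 0.01051928, -0.02844572, -0.02069624]), 'finger_force': 0.0, 'opening': 1.0009962561623211}
```

View pics/top0.png

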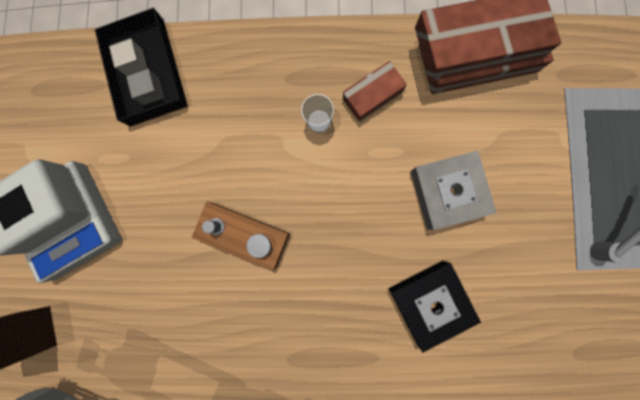

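View pics/side0.png

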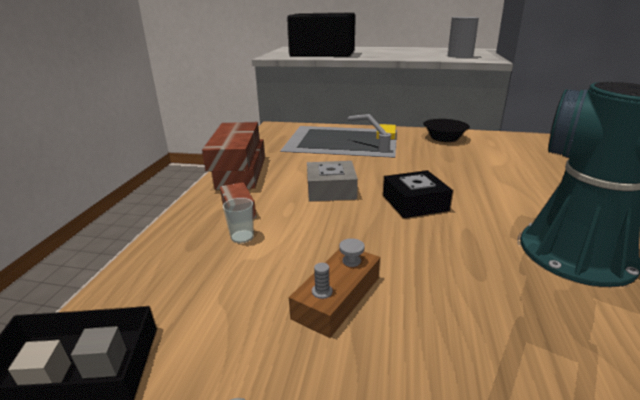

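The top view shows the stud at about (212,227), the gauge's disc at (259,245) and the grey block's socket at (457,189). The black look-alike is at (437,307). In the side view the stud is at about (322,280) and the socket at (332,169). I'll zoom in on these next.

```bash
cat > h.py <<'E'
import cv2, numpy as np
from bench import robot
def ray(n,px):
    c=robot.calibration(n); u=cv2.undistortPoints(np.array([[px]],float),c["intrinsics"],c["distortion"])[0,0]
    R=c["R"]; return -R.T@c["t"], R.T@np.array([u[0],u[1],1])
def plane(n,px,z):
    o,d=ray(n,px); return o+d*(z-o[2])/d[2]
def tri(p,q):
    a,u=ray("top",p); b,v=ray("side",q)
    s=np.linalg.lstsq(np.c_[u,-v],b-a,rcond=None)[0]; P,Q=a+u*s[0],b+v*s[1]
    return (P+Q)/2,np.linalg.norm(P-Q)
def proj(n,P):
    c=robot.calibration(n); return cv2.projectPoints(np.atleast_2d(np.array(P,float)),cv2.Rodrigues(c["R"])[0],c["t"],c["intrinsics"],c["distortion"])[0][:,0]
def crop(im,x,y,s=5,w=80,h=60): return cv2.resize(im[y:y+h,x:x+w],None,fx=s,fy=s,interpolation=cv2.INTER_CUBIC)
E
python3 - <<'E'
from h import *
t=cv2.imread("pics/top0.png");s=cv2.imread("pics/side0.png")
cv2.imwrite("pics/c1.png",np.vstack([np.hstack([crop(t,185,200),crop(t,415,160)]),np.hstack([crop(s,282,255),crop(s,292,140)])]))
# plate+hole in top
g=cv2.cvtColor(t,cv2.COLOR_BGR2GRAY)
def blob(m,seed):
    n,l,st,ce=cv2.connectedComponentsWithStats(m.astype(np.uint8))
    i=l[seed[1],seed[0]]; return st[i],ce[i],(l==i)
for nm,im,ox,oy in(("top",t,437,165),("side",s,315,158)):
    g=cv2.cvtColor(im,cv2.COLOR_BGR2GRAY)
    print(nm);print(g[oy:oy+50:2 if nm=='top' else 1,ox:ox+46:2][:25])
E
```

```text
top
[[131 131 129 134 135 138 135 138 138 139 138 137 136 135 137 137 138 139
  140 140 142 144 146]
 [131 132 132 135 136 135 139 139 138 140 141 135 137 136 136 139 141 138
  140 140 143 145 147]
 [131 133 134 138 137 138 139 141 140 142 143 140 141 143 146 149 142 141
  142 145 146 145 144]
 [133 134 135 136 138 139 141 140 142 144 149 154 158 154 138 141 143 143
  143 146 147 145 144]
 [132 133 134 136 140 142 146 152 157 162 163 164 164 133  85 111 146 142
  143 146 146 145 145]
 [135 134 140 147 154 158 163 165 164 164 165 162 162 143 119 142 153 145
  145 145 146 146 144]
 [144 148 151 162 166 165 166 166 164 162 164 163 163 162 161 161 159 148
  146 148 146 143 145]
 [141 113 107 154 168 165 167 165 164 166 162 163 161 161 161 161 160 150
  144 147 148 146 144]
 [130 109 114 158 167 166 165 165 163 158 157 161 163 161 161 162 164 157
  147 147 148 147 144]
 [130 157 163 165 166 164 163 157 133 105  95 118 151 164 164 166 165 159
  149 146 146 144 141]
 [119 153 168 164 163 162 158 123  78  67  53  56 104 154 164 164 163 162
  151 144 143 141 141]
 [119 136 162 164 164 164 154
[... 3060 characters left out ...]
123 123 121 137 139]
 [117 119 118 117 117 118 114 119 122 125 129 130 131 130 127 124 122 124
  124 125 123 135 141]
 [116 118 121 124 123 123 122 126 126 126 129 131 132 129 126 126 126 125
  126 125 121 131 138]
 [120 120 122 122 124 126 125 127 126 125 126 127 128 128 126 122 123 122
  119 118 112 122 140]
 [124 125 120 120 121 120 120 121 119 114 113 114 113 114 108 104 108 102
   95  93  90 104 139]
 [111 113 106 106 105  97 100  97  90  86  85  82  77  79  77  76  77  73
   71  70  67 101 144]
 [ 81  78  76  77  79  77  73  75  72  67  68  67  67  67  66  67  70  68
   66  65  65 103 146]
 [ 67  68  67  70  72  69  70  70  66  69  67  68  68  71  71  70  71  67
   68  68  65 104 144]]
```

View pics/c1.png

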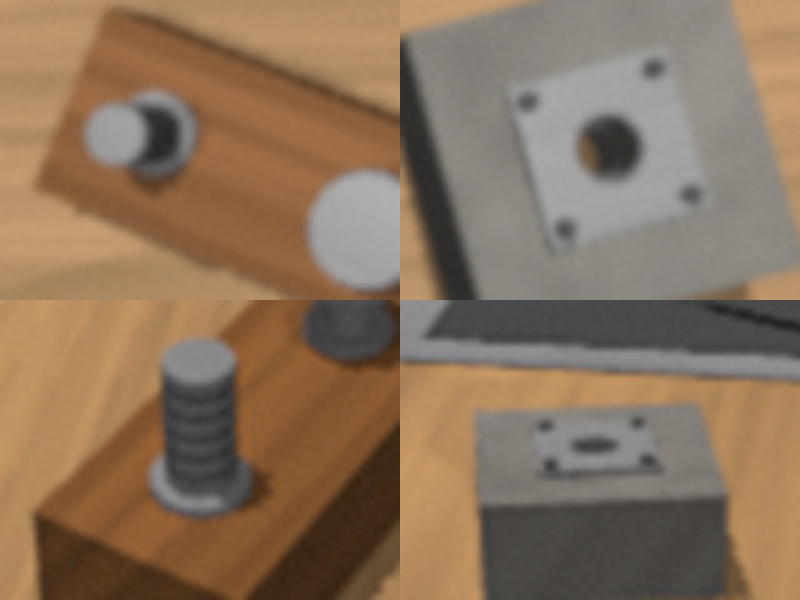

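The crop puts the stud's top at about (208.1,226.2) in the top view and (321.4,266.8) in the side view. The socket is at (456.4,189.3) and (330.7,168.6). Next I compute positions and check them against the known heights.

```bash
python3 - <<'E'
from h import *
np.set_printoptions(precision=4,suppress=True)
print("stud top tri (z .102)",tri((208.1,226.2),(321.4,266.8)))
print("stud top planes",plane("top",(208.1,226.2),.102),plane("side",(321.4,266.8),.102))
print("flange top",plane("top",(215.1,226.7),.054))
print("socket tri (z .064)",tri((456.4,189.3),(330.7,168.6)))
for n in("top","side"):
    g=cv2.cvtColor(cv2.imread(f"pics/{n}0.png"),cv2.COLOR_BGR2GRAY).astype(float)
    x,y=(457,189) if n=="top" else(331,168); w=10; hy=9 if n=="top" else 5
    p=g[y-hy:y+hy+1,x-w:x+w+1]; W=np.clip(155-p if n=="top" else 132-p,0,None)
    l=cv2.connectedComponents((W>15).astype(np.uint8))[1]; W=np.clip(W,0,60)*(l==l[hy,w])
    Y,X=np.mgrid[y-hy:y+hy+1,x-w:x+w+1]; c=((X*W).sum()/W.sum(),(Y*W).sum()/W.sum())
    print(n,c,plane(n,c,.064))
print("gauge top",plane("top",(259,245),.086))
for p in((209,202),(290,232),(275,270),(193,236)): print("rack",plane("top",p,.05))
b=[plane("top",p,.06) for p in((411,168),(480,153),(494,212),(431,230))]; print("block",b,np.mean(b,0))
b=[plane("top",(415+x/5-.4,160+y/5-.4),.064) for x,y in((127,103),(254,68),(291,194),(165,231))]; print("screws",np.mean(b,0))
print(robot.get_obs()["position"])
E
```

```text
stud top tri (z .102) (array([0.5079, 0.2653, 0.0991]), np.float64(0.00010655641572334086))
stud top planes [0.5078 0.2643 0.102 ] [0.5072 0.269  0.102 ]
flange top [0.5067 0.2659 0.054 ]
socket tri (z .064) (array([ 0.5733, -0.2171,  0.0612]), np.float64(0.0005365431660766012))
top (np.float64(456.5579122974261), np.float64(189.02502383222117)) [ 0.5734 -0.2166  0.064 ]
side (np.float64(330.3688), np.float64(168.6656)) [ 0.5733 -0.21    0.064 ]
gauge top [0.4708 0.1703 0.086 ]
rack [0.557  0.2802 0.05  ]
rack [0.4941 0.1147 0.05  ]
rack [0.4189 0.1455 0.05  ]
rack [0.4883 0.313  0.05  ]
block [array([ 0.6173, -0.1288,  0.06  ]), array([ 0.6453, -0.2686,  0.06  ]), array([ 0.5268, -0.2907,  0.06  ]), array([ 0.4938, -0.164 ,  0.06  ])] [ 0.5708 -0.213   0.06  ]
screws [ 0.5727 -0.2164  0.064 ]
[0.1907 0.5683 0.2329]
```

Both views agree and the heights are plausible. The stud's axis is at about (0.507,0.265) and the socket at about (0.5733,-0.217). Tool y already lies along the rack, with ample clearance to the gauge if I open only partway, so I'll move over the stud.

Request:
step_arm(steps=[{"x": -0.2, "y": -0.1, "gripper": 0.6}, {"x": -0.41, "y": -0.195, "gripper": 0.6}, {"x": -0.41, "y": -0.195, "gripper": 0.6}, {"x": -0.41, "y": -0.195, "gripper": 0.6}, {"x": -0.41, "y": -0.195, "gripper": 0.6}, {"x": -0.41, "y": -0.195, "gripper": 0.6}, {"x": -0.41, "y": -0.195, "gripper": 0.6}, {"x": -0.41, "y": -0.195, "gripper": 0.6}, {"x": -0.41, "y": -0.195, "gripper": 0.6}, {"x": -0.41, "y": -0.195, "gripper": 0.6}, {"x": -0.41, "y": -0.195, "gripper": 0.6}, {"x": -0.41, "y": -0.195, "gripper": 0.6}], grip_force=30)

```text
invalid input at $.steps[0]: expected keys rx, ry, rz, x, y, z, gripper
```

```bash
cat >> h.py <<'E'
from scipy.spatial.transform import Rotation as Ro
np.set_printoptions(precision=4,suppress=True)
def to(P):
    o=robot.get_obs(); q=o["ee_rot"]; R=Ro.from_quat([q[1],q[2],q[3],q[0]]).as_matrix()
    print("pos",o["position"],"ft",o["ft_force"],"open",round(o["opening"],3),"ff",o["finger_force"],"t",round(o["time_s"],2))
    print("R",R.tolist(),"units",R.T@(np.array(P)-o["position"])/.08, "rot units to upright", R.T@np.cross(R[:,2],[0,0,-1])/np.radians(60))
E
python3 -c "
from h import *
to([.507,.265,.071])"
```

```text
pos [0.1907 0.5683 0.2329] ft [-0.0673  0.0492  0.0748] open 1.001 ff 0.0 t 0.1
R [[-0.948033585439008, 0.31816960309811854, -0.0006515704453625489], [0.3181702321367021, 0.9480324864630875, -0.0014518927967606733], [0.00015576179453655783, -0.001583753453640506, -0.9999987337308293]] units [-4.9552 -2.3329  2.027 ] rot units to upright [-0.0015 -0.0001 -0.    ]
```

Request:
step_arm(steps=[{"rx": 0, "ry": 0, "rz": 0, "x": -0.41, "y": -0.195, "z": 0, "gripper": 0.6}, {"rx": 0, "ry": 0, "rz": 0, "x": -0.41, "y": -0.195, "z": 0, "gripper": 0.6}, {"rx": 0, "ry": 0, "rz": 0, "x": -0.41, "y": -0.195, "z": 0, "gripper": 0.6}, {"rx": 0, "ry": 0, "rz": 0, "x": -0.41, "y": -0.195, "z": 0, "gripper": 0.6}, {"rx": 0, "ry": 0, "rz": 0, "x": -0.41, "y": -0.195, "z": 0, "gripper": 0.6}, {"rx": 0, "ry": 0, "rz": 0, "x": -0.41, "y": -0.195, "z": 0, "gripper": 0.6}, {"rx": 0, "ry": 0, "rz": 0, "x": -0.41, "y": -0.195, "z": 0, "gripper": 0.6}, {"rx": 0, "ry": 0, "rz": 0, "x": -0.41, "y": -0.195, "z": 0, "gripper": 0.6}, {"rx": 0, "ry": 0, "rz": 0, "x": -0.41, "y": -0.195, "z": 0, "gripper": 0.6}, {"rx": 0, "ry": 0, "rz": 0, "x": -0.41, "y": -0.195, "z": 0, "gripper": 0.6}, {"rx": 0, "ry": 0, "rz": 0, "x": -0.41, "y": -0.195, "z": 0, "gripper": 0.6}, {"rx": 0, "ry": 0, "rz": 0, "x": -0.41, "y": -0.195, "z": 0, "gripper": 0.6}], grip_force=30)

```text
time_s: 1.1
position: [0.5053, 0.2645, 0.2333]
ee_rot: [-0.0, 0.161, 0.987, -0.0]
ft_force: [0.6, 0.2, -0.0]
opening: 0.6
finger_force: 0.0
```

```bash
python3 -c "
from h import *
to([.507,.265,.071])"
```

```text
pos [0.5053 0.2645 0.2333] ft [ 0.5841  0.1984 -0.0486] open 0.6 ff 0.0 t 1.1
R [[-0.9479961456533523, 0.3182810408110208, -0.0006977726284583056], [0.3182812755901393, 0.9479962898080279, -0.0002532171541644661], [0.0005808916435293983, -0.00046213684841881847, -0.9999997244971779]] units [-0.0199  0.0137  2.0292] rot units to upright [-0.0004 -0.0006 -0.    ]
```

Request:
step_arm(steps=[{"rx": 0, "ry": 0, "rz": 0, "x": -0.01, "y": 0.01, "z": 0.3, "gripper": 0.6}, {"rx": 0, "ry": 0, "rz": 0, "x": 0, "y": 0, "z": 0.4, "gripper": 0.6}, {"rx": 0, "ry": 0, "rz": 0, "x": 0, "y": 0, "z": 0.4, "gripper": 0.6}, {"rx": 0, "ry": 0, "rz": 0, "x": 0, "y": 0, "z": 0.4, "gripper": 0.6}, {"rx": 0, "ry": 0, "rz": 0, "x": 0, "y": 0, "z": 0.3, "gripper": 0.6}, {"rx": 0, "ry": 0, "rz": 0, "x": 0, "y": 0, "z": 0.22, "gripper": 0.6}, {"rx": 0, "ry": 0, "rz": 0, "x": 0, "y": 0, "z": 0, "gripper": 0.6}, {"rx": 0, "ry": 0, "rz": 0, "x": 0, "y": 0, "z": 0, "gripper": 0.6}])

```text
time_s: 1.77
position: [0.5046, 0.2662, 0.0712]
ee_rot: [-0.001, 0.161, 0.987, -0.001]
ft_force: [-0.4, -0.0, 0.6]
opening: 0.602
finger_force: 0.0
```

```bash
python3 - <<'E'
from h import *
to([.507,.265,.071])
t=robot.snapshot("top");s=robot.snapshot("side")
cv2.imwrite("pics/c2.png",np.hstack([crop(t,185,190,5,80,80),crop(s,282,240,5,80,80)]))
E
```

```text
pos [0.5046 0.2662 0.0712] ft [-0.3934 -0.0251  0.5515] open 0.602 ff 0.0 t 1.77
R [[-0.9480211773947707, 0.3181958796331487, -0.0026887535252235768], [0.31819962863046475, 0.948023100405512, -0.0010942746248952643], [0.0022008067763799226, -0.0018929558914914247, -0.9999957865748863]] units [-0.0336 -0.0048  0.0018] rot units to upright [-0.0018 -0.0021 -0.    ]
```

View pics/c2.png

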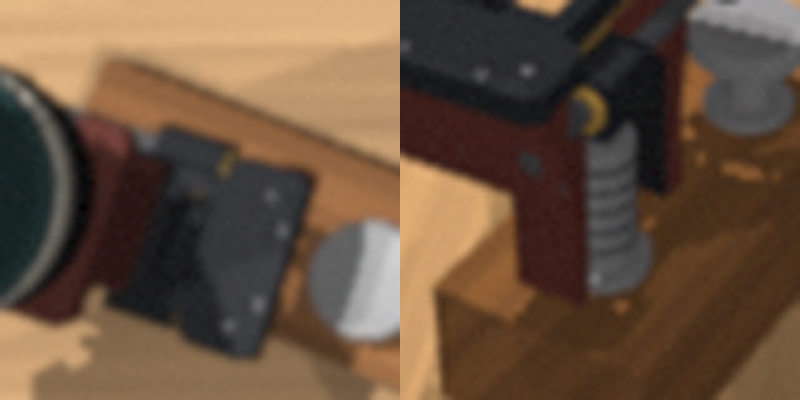

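The fingers straddle the stud, with the near finger at (550,240) and the far one at (655,150) in the side crop. I'll shift 2.4 mm along tool x and close.

Request:
step_arm(steps=[{"rx": -0.002, "ry": -0.002, "rz": 0, "x": -0.03, "y": 0, "z": 0, "gripper": 0.6}, {"rx": 0, "ry": 0, "rz": 0, "x": 0, "y": 0, "z": 0, "gripper": 0.2}, {"rx": 0, "ry": 0, "rz": 0, "x": 0, "y": 0, "z": 0, "gripper": 0.2}, {"rx": 0, "ry": 0, "rz": 0, "x": 0, "y": 0, "z": 0, "gripper": 0.1}, {"rx": 0, "ry": 0, "rz": 0, "x": 0, "y": 0, "z": 0, "gripper": 0.1}, {"rx": 0, "ry": 0, "rz": 0, "x": 0, "y": 0, "z": 0, "gripper": 0.1}, {"rx": 0, "ry": 0, "rz": 0, "x": 0, "y": 0, "z": 0, "gripper": 0.1}, {"rx": 0, "ry": 0, "rz": 0, "x": 0, "y": 0, "z": 0, "gripper": 0.1}], grip_force=45)

```text
time_s: 2.53
position: [0.5079, 0.2658, 0.0723]
ee_rot: [0.001, 0.161, 0.987, 0.001]
ft_force: [-0.3, 0.1, 3.7]
opening: 0.27
finger_force: 45.0
```

```bash
python3 -c "
from h import *
to([.507,.265,.071])"
```

```text
pos [0.5079 0.2658 0.0723] ft [-0.2743  0.0584  3.7371] open 0.27 ff 45.00062942504883 t 2.53
R [[-0.9480287751136558, 0.3181722356923632, 0.0028053504281350143], [0.31817665759253677, 0.948030561812218, 0.0012916784630145244], [-0.002248581718091977, 0.0021171453737321403, -0.999995230776489]] units [ 0.0068 -0.0134  0.0161] rot units to upright [0.002  0.0021 0.    ]
```

Request:
step_arm(steps=[{"rx": 0, "ry": 0, "rz": 0, "x": 0, "y": 0, "z": -0.1, "gripper": 0.1}, {"rx": 0, "ry": 0, "rz": 0, "x": 0, "y": 0, "z": -0.25, "gripper": 0.1}, {"rx": 0, "ry": 0, "rz": 0, "x": 0, "y": 0, "z": -0.3, "gripper": 0.1}, {"rx": 0, "ry": 0, "rz": 0, "x": 0, "y": 0, "z": -0.3, "gripper": 0.1}, {"rx": 0, "ry": 0, "rz": 0, "x": 0, "y": 0, "z": -0.3, "gripper": 0.1}, {"rx": 0, "ry": 0, "rz": 0, "x": 0, "y": 0, "z": -0.25, "gripper": 0.1}, {"rx": 0, "ry": 0, "rz": 0, "x": 0, "y": 0, "z": 0, "gripper": 0.1}, {"rx": 0, "ry": 0, "rz": 0, "x": 0, "y": 0, "z": 0, "gripper": 0.1}])

```text
time_s: 3.2
position: [0.508, 0.2659, 0.193]
ee_rot: [0.002, 0.161, 0.987, 0.001]
ft_force: [0.3, 0.2, -2.2]
opening: 0.269
finger_force: 45.0
```

Request:
step_arm(steps=[{"rx": 0, "ry": 0, "rz": 0, "x": -0.1, "y": -0.2, "z": 0, "gripper": 0.1}, {"rx": 0, "ry": 0, "rz": 0, "x": -0.19, "y": -0.39, "z": 0, "gripper": 0.1}, {"rx": 0, "ry": 0, "rz": 0, "x": -0.19, "y": -0.39, "z": 0, "gripper": 0.1}, {"rx": 0, "ry": 0, "rz": 0, "x": -0.19, "y": -0.39, "z": 0, "gripper": 0.1}, {"rx": 0, "ry": 0, "rz": 0, "x": -0.19, "y": -0.39, "z": 0, "gripper": 0.1}, {"rx": 0, "ry": 0, "rz": 0, "x": -0.19, "y": -0.39, "z": 0, "gripper": 0.1}, {"rx": 0, "ry": 0, "rz": 0, "x": -0.19, "y": -0.39, "z": 0, "gripper": 0.1}, {"rx": 0, "ry": 0, "rz": 0, "x": -0.19, "y": -0.39, "z": 0, "gripper": 0.1}, {"rx": 0, "ry": 0, "rz": 0, "x": -0.19, "y": -0.39, "z": 0, "gripper": 0.1}, {"rx": 0, "ry": 0, "rz": 0, "x": -0.19, "y": -0.39, "z": 0, "gripper": 0.1}, {"rx": 0, "ry": 0, "rz": 0, "x": -0.19, "y": -0.39, "z": 0, "gripper": 0.1}, {"rx": 0, "ry": 0, "rz": 0, "x": -0.19, "y": -0.39, "z": 0, "gripper": 0.1}])

```text
time_s: 4.2
position: [0.5578, -0.1319, 0.1896]
ee_rot: [-0.001, 0.161, 0.987, 0.001]
ft_force: [0.5, 0.7, -0.5]
opening: 0.268
finger_force: 45.0
```

Request:
step_arm(steps=[{"rx": 0, "ry": 0, "rz": 0, "x": -0.19, "y": -0.39, "z": 0, "gripper": 0.1}, {"rx": 0, "ry": 0, "rz": 0, "x": -0.19, "y": -0.39, "z": 0, "gripper": 0.1}, {"rx": 0, "ry": 0, "rz": 0, "x": -0.1, "y": -0.2, "z": 0, "gripper": 0.1}, {"rx": 0, "ry": 0, "rz": 0, "x": 0, "y": 0, "z": 0, "gripper": 0.1}, {"rx": 0, "ry": 0, "rz": 0, "x": 0, "y": 0, "z": 0, "gripper": 0.1}, {"rx": 0, "ry": 0, "rz": 0, "x": 0, "y": 0, "z": 0, "gripper": 0.1}])

```text
time_s: 4.7
position: [0.5697, -0.2155, 0.1904]
ee_rot: [-0.0, 0.161, 0.987, 0.002]
ft_force: [-2.2, 0.6, -0.8]
opening: 0.268
finger_force: 45.0
```

```bash
python3 - <<'E'
from h import *
to([.5733,-.2168,.19])
t=robot.snapshot("top");s=robot.snapshot("side")
cv2.imwrite("pics/t3.png",t);cv2.imwrite("pics/s3.png",s)
p=robot.get_obs()["position"]; x,y=proj("side",p-[0,0,.03])[0].astype(int); print(x,y)
cv2.imwrite("pics/c3.png",np.hstack([crop(t,417,140,4,100,120),crop(s,x-50,y-60,4,100,120)]))
E
```

```text
pos [ 0.5697 -0.2155  0.1904] ft [-2.1552  0.6435 -0.848 ] open 0.268 ff 44.998978972435 t 4.7
R [[-0.9480651952753741, 0.31807599011137744, 0.0002236562844107193], [0.31807495525551677, 0.9480597814599162, 0.0033126450726130028], [0.000841633333238393, 0.003211742960301407, -0.9999944881650545]] units [-0.0475 -0.0009  0.0049] rot units to upright [ 0.0031 -0.0008  0.    ]
331 133
```

View pics/c3.png

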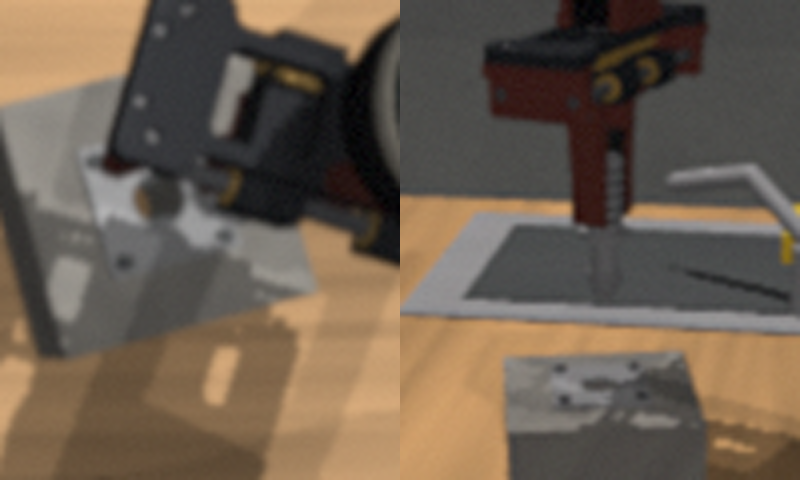

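The top crop shows the hole at (160,198), partly beneath the gripper. The side crop shows the stud hanging at about (605,260) above the socket at (600,383). I'll lower the stud close above the mouth and compare the two columns.

Request:
step_arm(steps=[{"rx": 0.002, "ry": 0, "rz": 0, "x": -0.04, "y": 0, "z": 0.15, "gripper": 0.1}, {"rx": 0, "ry": 0, "rz": 0, "x": 0, "y": 0, "z": 0.2, "gripper": 0.1}, {"rx": 0, "ry": 0, "rz": 0, "x": 0, "y": 0, "z": 0.15, "gripper": 0.1}, {"rx": 0, "ry": 0, "rz": 0, "x": 0, "y": 0, "z": 0, "gripper": 0.1}, {"rx": 0, "ry": 0, "rz": 0, "x": 0, "y": 0, "z": 0, "gripper": 0.1}, {"rx": 0, "ry": 0, "rz": 0, "x": 0, "y": 0, "z": 0, "gripper": 0.1}, {"rx": 0, "ry": 0, "rz": 0, "x": 0, "y": 0, "z": 0, "gripper": 0.1}, {"rx": 0, "ry": 0, "rz": 0, "x": 0, "y": 0, "z": 0, "gripper": 0.1}])

```text
time_s: 5.47
position: [0.5744, -0.2184, 0.1524]
ee_rot: [0.002, 0.161, 0.987, -0.0]
ft_force: [-0.4, -0.0, -0.7]
opening: 0.268
finger_force: 45.0
```

```bash
python3 - <<'E'
from h import *
to([.5733,-.2168,.15])
s=sum(robot.snapshot("side").astype(float) for _ in range(4))/4
to([.5733,-.2168,.15])
s=s.astype(np.uint8); cv2.imwrite("pics/s4.png",s)
p=robot.get_obs()["position"]
for d in(.008,-.012,-.02,-.03,-.04,-.044,-.062): print(d,proj("side",p+[0,0,d])[0])
cv2.imwrite("pics/c4.png",crop(s,291,120,10,80,60))
g=cv2.cvtColor(s,cv2.COLOR_BGR2GRAY); print(g[135:162,320:346])
E
```

```text
pos [ 0.5744 -0.2184  0.1524] ft [-0.4447 -0.0478 -0.7433] open 0.268 ff 44.99889135360718 t 5.47
R [[-0.9480404155287442, 0.31813324363954754, 0.0032572711687229436], [0.31813012952858843, 0.9480459517463032, -0.0014470879619911448], [-0.0035484095324277215, -0.00033566177397716145, -0.9999936480403081]] units [0.0192 0.0148 0.0302] rot units to upright [-0.0003  0.0034  0.    ]
pos [ 0.574  -0.2183  0.152 ] ft [ 0.694   0.0339 -1.1928] open 0.269 ff 44.999032616615295 t 5.67
R [[-0.948010209918429, 0.31822974018548567, 0.0025444747777743333], [0.3182280184530649, 0.9480136033636853, -0.001065884063610713], [-0.0027513927113765446, -0.0002007458083573715, -0.9999961947623942]] units [0.0144 0.0152 0.0254] rot units to upright [-0.0002  0.0026  0.    ]
0.008 [330.3606 133.6392]
-0.012 [330.4185 140.9217]
-0.02 [330.4412 143.7992]
-0.03 [330.4693 147.3677]
-0.04 [330.4969 150.9051]
-0.044 [330.5079 152.3114]
-0.062 [330.5565 158.5793]
[[ 78  76  61  39  32  32  32  35  32  32  34  53  71  68  51  33  34  55
   75  79  76  76  76  76  76  76]
 [ 78  76  63  41  33  32  34  35  34  31  
[... 2091 characters left out ...]
38 152 151
  150 148 147 147 146 143 139 139]
 [158 161 162 164 163 162 147 110  73  67  72  70  69  86 125 157 165 162
  159 157 155 155 154 156 156 156]
 [161 162 163 163 161 159 153 131  90  69  70  70  74 103 144 162 163 160
  157 155 154 153 155 157 159 157]
 [161 163 163 162 160 156 153 141 111  77  68  69  83 123 157 165 162 158
  155 154 154 155 155 158 158 156]
 [164 164 163 161 157 153 151 150 132  92  69  73 100 139 163 164 160 156
  155 155 154 155 158 158 157 153]
 [161 161 160 157 153 148 148 150 142 114  91  93 119 149 157 155 151 149
  148 147 146 148 149 150 148 144]
 [148 146 144 142 140 137 135 137 135 127 117 120 129 135 133 130 128 127
  127 125 122 122 124 123 119 113]]
```

View pics/c4.png

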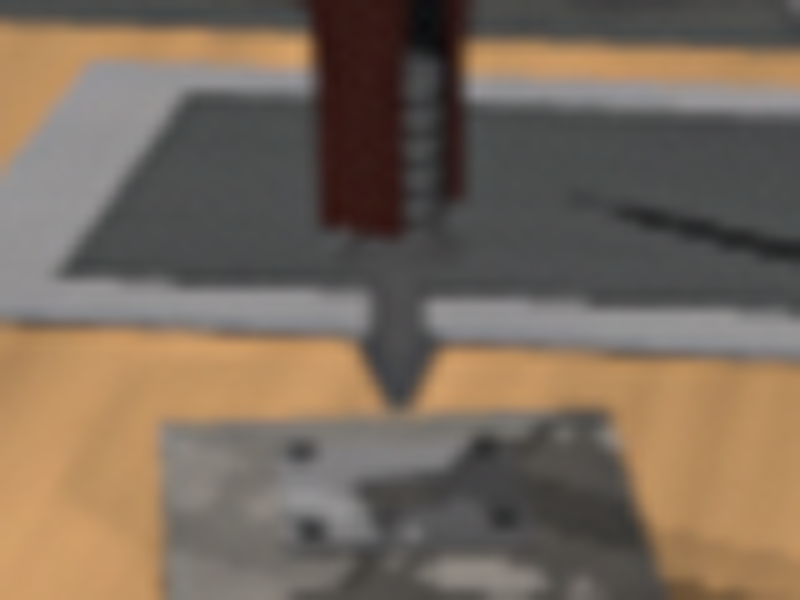

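The stud hangs upright: shaft at column 330.3 and tip at 330.4, against a predicted 330.5. It is centred on the TCP to within 0.4 mm. Home should be near TCP z = 0.086, so I'll correct sideways and enter the mouth.

Request:
step_arm(steps=[{"rx": 0, "ry": 0.002, "rz": 0, "x": 0.013, "y": 0.02, "z": 0, "gripper": 0.1}, {"rx": 0, "ry": 0, "rz": 0, "x": 0, "y": 0, "z": 0.1, "gripper": 0.1}, {"rx": 0, "ry": 0, "rz": 0, "x": 0, "y": 0, "z": 0.1, "gripper": 0.1}, {"rx": 0, "ry": 0, "rz": 0, "x": 0, "y": 0, "z": 0.1, "gripper": 0.1}, {"rx": 0, "ry": 0, "rz": 0, "x": 0, "y": 0, "z": 0.06, "gripper": 0.1}, {"rx": 0, "ry": 0, "rz": 0, "x": 0, "y": 0, "z": 0, "gripper": 0.1}, {"rx": 0, "ry": 0, "rz": 0, "x": 0, "y": 0, "z": 0, "gripper": 0.1}])

```text
time_s: 6.25
position: [0.5729, -0.2162, 0.122]
ee_rot: [-0.001, 0.161, 0.987, 0.0]
ft_force: [-0.3, 1.2, -2.0]
opening: 0.27
finger_force: 45.0
```

```bash
python3 -c "
from h import *
to([.5735,-.2164,.12])"
```

```text
pos [ 0.5729 -0.2162  0.122 ] ft [-0.3151  1.183  -2.0167] open 0.27 ff 44.99902009963989 t 6.25
R [[-0.9480151201679556, 0.318222297169054, -0.0013789551795947673], [0.31822181017430645, 0.9480161181083688, 0.0005650983341398612], [0.0014870986264212517, 9.690815174642932e-05, -0.9999988895726264]] units [-0.0079 -0.0005  0.0252] rot units to upright [ 0.0001 -0.0014 -0.    ]
```

Request:
step_arm(steps=[{"rx": 0, "ry": 0, "rz": 0, "x": -0.007, "y": 0, "z": 0.04, "gripper": 0.1}, {"rx": 0, "ry": 0, "rz": 0, "x": 0, "y": 0, "z": 0.04, "gripper": 0.1}, {"rx": 0, "ry": 0, "rz": 0, "x": 0, "y": 0, "z": 0.04, "gripper": 0.1}, {"rx": 0, "ry": 0, "rz": 0, "x": 0, "y": 0, "z": 0, "gripper": 0.1}, {"rx": 0, "ry": 0, "rz": 0, "x": 0, "y": 0, "z": 0, "gripper": 0.1}])

```text
time_s: 6.67
position: [0.5737, -0.2164, 0.113]
ee_rot: [-0.0, 0.161, 0.987, 0.0]
ft_force: [-0.5, -0.3, -2.4]
opening: 0.263
finger_force: 45.0
```

Request:
step_arm(steps=[{"rx": 0, "ry": 0, "rz": 0, "x": 0, "y": 0, "z": 0.025, "gripper": 0.1}, {"rx": 0, "ry": 0, "rz": 0, "x": 0, "y": 0, "z": 0.025, "gripper": 0.1}, {"rx": 0, "ry": 0, "rz": 0, "x": 0, "y": 0, "z": 0, "gripper": 0.1}, {"rx": 0, "ry": 0, "rz": 0, "x": 0, "y": 0, "z": 0, "gripper": 0.1}])

```text
time_s: 7.0
position: [0.5738, -0.2165, 0.1091]
ee_rot: [-0.0, 0.161, 0.987, -0.0]
ft_force: [0.3, 0.0, -1.3]
opening: 0.274
finger_force: 45.0
```

Request:
step_arm(steps=[{"rx": 0, "ry": 0, "rz": 0, "x": 0, "y": 0, "z": 0.025, "gripper": 0.1}, {"rx": 0, "ry": 0, "rz": 0, "x": 0, "y": 0, "z": 0.025, "gripper": 0.1}, {"rx": 0, "ry": 0, "rz": 0, "x": 0, "y": 0, "z": 0, "gripper": 0.1}, {"rx": 0, "ry": 0, "rz": 0, "x": 0, "y": 0, "z": 0, "gripper": 0.1}])

```text
time_s: 7.33
position: [0.574, -0.2167, 0.1052]
ee_rot: [0.0, 0.161, 0.987, -0.0]
ft_force: [0.3, 0.1, -0.4]
opening: 0.264
finger_force: 45.0
```

Request:
step_arm(steps=[{"rx": 0, "ry": 0, "rz": 0, "x": 0, "y": 0, "z": 0.025, "gripper": 0.1}, {"rx": 0, "ry": 0, "rz": 0, "x": 0, "y": 0, "z": 0.025, "gripper": 0.1}, {"rx": 0, "ry": 0, "rz": 0, "x": 0, "y": 0, "z": 0, "gripper": 0.1}, {"rx": 0, "ry": 0, "rz": 0, "x": 0, "y": 0, "z": 0, "gripper": 0.1}])

```text
time_s: 7.67
position: [0.574, -0.2167, 0.1011]
ee_rot: [0.0, 0.161, 0.987, -0.0]
ft_force: [-0.1, -2.0, 0.2]
opening: 0.266
finger_force: 45.0
```

Request:
step_arm(steps=[{"rx": 0, "ry": 0, "rz": 0, "x": 0, "y": 0, "z": 0.025, "gripper": 0.1}, {"rx": 0, "ry": 0, "rz": 0, "x": 0, "y": 0, "z": 0.025, "gripper": 0.1}, {"rx": 0, "ry": 0, "rz": 0, "x": 0, "y": 0, "z": 0, "gripper": 0.1}, {"rx": 0, "ry": 0, "rz": 0, "x": 0, "y": 0, "z": 0, "gripper": 0.1}])

```text
time_s: 8.0
position: [0.5736, -0.2165, 0.0967]
ee_rot: [-0.0, 0.161, 0.987, 0.0]
ft_force: [0.1, -0.8, -3.2]
opening: 0.271
finger_force: 45.0
```

Request:
step_arm(steps=[{"rx": 0, "ry": 0, "rz": 0, "x": 0, "y": 0, "z": 0.02, "gripper": 0.1}, {"rx": 0, "ry": 0, "rz": 0, "x": 0, "y": 0, "z": 0.02, "gripper": 0.1}, {"rx": 0, "ry": 0, "rz": 0, "x": 0, "y": 0, "z": 0, "gripper": 0.1}, {"rx": 0, "ry": 0, "rz": 0, "x": 0, "y": 0, "z": 0, "gripper": 0.1}])

```text
time_s: 8.33
position: [0.5734, -0.2162, 0.0935]
ee_rot: [-0.001, 0.161, 0.987, 0.0]
ft_force: [0.8, 0.3, -0.9]
opening: 0.265
finger_force: 45.0
```

Request:
step_arm(steps=[{"rx": 0, "ry": 0, "rz": 0, "x": 0, "y": 0, "z": 0.02, "gripper": 0.1}, {"rx": 0, "ry": 0, "rz": 0, "x": 0, "y": 0, "z": 0.02, "gripper": 0.1}, {"rx": 0, "ry": 0, "rz": 0, "x": 0, "y": 0, "z": 0, "gripper": 0.1}, {"rx": 0, "ry": 0, "rz": 0, "x": 0, "y": 0, "z": 0, "gripper": 0.1}])

```text
time_s: 8.67
position: [0.5737, -0.2164, 0.0906]
ee_rot: [-0.0, 0.161, 0.987, 0.0]
ft_force: [0.1, 1.1, -0.9]
opening: 0.269
finger_force: 45.0
```

Request:
step_arm(steps=[{"rx": 0, "ry": 0, "rz": 0, "x": 0, "y": 0, "z": 0.015, "gripper": 0.1}, {"rx": 0, "ry": 0, "rz": 0, "x": 0, "y": 0, "z": 0, "gripper": 0.1}, {"rx": 0, "ry": 0, "rz": 0, "x": 0, "y": 0, "z": 0, "gripper": 0.1}])

```text
time_s: 8.92
position: [0.5739, -0.2165, 0.0896]
ee_rot: [-0.0, 0.161, 0.987, -0.0]
ft_force: [0.2, 0.1, -2.3]
opening: 0.265
finger_force: 45.0
```

Request:
step_arm(steps=[{"rx": 0, "ry": 0, "rz": 0, "x": 0, "y": 0, "z": 0.0125, "gripper": 0.1}, {"rx": 0, "ry": 0, "rz": 0, "x": 0, "y": 0, "z": 0, "gripper": 0.1}, {"rx": 0, "ry": 0, "rz": 0, "x": 0, "y": 0, "z": 0, "gripper": 0.1}])

```text
time_s: 9.17
position: [0.5739, -0.2165, 0.0886]
ee_rot: [-0.0, 0.161, 0.987, -0.0]
ft_force: [0.6, -0.3, -1.0]
opening: 0.271
finger_force: 45.0
```

Request:
step_arm(steps=[{"rx": 0, "ry": 0, "rz": 0, "x": 0, "y": 0, "z": 0.0125, "gripper": 0.1}, {"rx": 0, "ry": 0, "rz": 0, "x": 0, "y": 0, "z": 0, "gripper": 0.1}, {"rx": 0, "ry": 0, "rz": 0, "x": 0, "y": 0, "z": 0, "gripper": 0.1}])

```text
time_s: 9.42
position: [0.5738, -0.2165, 0.0876]
ee_rot: [-0.0, 0.161, 0.987, -0.0]
ft_force: [0.2, -0.1, -1.2]
opening: 0.268
finger_force: 45.0
```

Request:
step_arm(steps=[{"rx": 0, "ry": 0, "rz": 0, "x": 0, "y": 0, "z": 0.01, "gripper": 0.1}, {"rx": 0, "ry": 0, "rz": 0, "x": 0, "y": 0, "z": 0, "gripper": 0.1}, {"rx": 0, "ry": 0, "rz": 0, "x": 0, "y": 0, "z": 0, "gripper": 0.1}])

```text
time_s: 9.67
position: [0.5738, -0.2165, 0.0868]
ee_rot: [-0.0, 0.161, 0.987, -0.0]
ft_force: [-0.2, -0.5, -1.1]
opening: 0.265
finger_force: 45.0
```

Request:
step_arm(steps=[{"rx": 0, "ry": 0, "rz": 0, "x": 0, "y": 0, "z": 0.006, "gripper": 0.1}, {"rx": 0, "ry": 0, "rz": 0, "x": 0, "y": 0, "z": 0, "gripper": 0.1}, {"rx": 0, "ry": 0, "rz": 0, "x": 0, "y": 0, "z": 0, "gripper": 0.1}])

```text
time_s: 9.92
position: [0.5739, -0.2166, 0.0864]
ee_rot: [0.0, 0.161, 0.987, -0.0]
ft_force: [-0.1, 0.3, -1.1]
opening: 0.263
finger_force: 45.0
```

Request:
step_arm(steps=[{"rx": 0, "ry": 0, "rz": 0, "x": 0, "y": 0, "z": 0.006, "gripper": 0.1}, {"rx": 0, "ry": 0, "rz": 0, "x": 0, "y": 0, "z": 0, "gripper": 0.1}, {"rx": 0, "ry": 0, "rz": 0, "x": 0, "y": 0, "z": 0, "gripper": 0.1}])

```text
time_s: 10.17
position: [0.5739, -0.2166, 0.0863]
ee_rot: [0.0, 0.161, 0.987, -0.0]
ft_force: [-0.6, 0.3, 3.8]
opening: 0.265
finger_force: 45.0
```

Request:
step_arm(steps=[{"rx": 0, "ry": 0, "rz": 0, "x": 0, "y": 0, "z": 0.006, "gripper": 0.1}, {"rx": 0, "ry": 0, "rz": 0, "x": 0, "y": 0, "z": 0, "gripper": 0.1}, {"rx": 0, "ry": 0, "rz": 0, "x": 0, "y": 0, "z": 0, "gripper": 0.1}])

```text
time_s: 10.42
position: [0.5739, -0.2165, 0.0863]
ee_rot: [0.0, 0.161, 0.987, -0.0]
ft_force: [-2.6, 1.2, 8.0]
opening: 0.27
finger_force: 45.0
```

Contact came at z = 0.0863, as predicted, and the push is now about 9 N, so the flange is home. Next I draw it up gently until it meets the catches.

Request:
step_arm(steps=[{"rx": 0, "ry": 0, "rz": 0, "x": 0, "y": 0, "z": -0.012, "gripper": 0.1}, {"rx": 0, "ry": 0, "rz": 0, "x": 0, "y": 0, "z": -0.012, "gripper": 0.1}, {"rx": 0, "ry": 0, "rz": 0, "x": 0, "y": 0, "z": 0, "gripper": 0.1}, {"rx": 0, "ry": 0, "rz": 0, "x": 0, "y": 0, "z": 0, "gripper": 0.1}])

```text
time_s: 10.75
position: [0.5738, -0.2165, 0.087]
ee_rot: [-0.0, 0.161, 0.987, -0.0]
ft_force: [-0.1, -0.2, -0.8]
opening: 0.268
finger_force: 45.0
```

Request:
step_arm(steps=[{"rx": 0, "ry": 0, "rz": 0, "x": 0, "y": 0, "z": -0.0075, "gripper": 0.1}, {"rx": 0, "ry": 0, "rz": 0, "x": 0, "y": 0, "z": 0, "gripper": 0.1}, {"rx": 0, "ry": 0, "rz": 0, "x": 0, "y": 0, "z": 0, "gripper": 0.1}])

```text
time_s: 11.0
position: [0.5739, -0.2165, 0.0878]
ee_rot: [-0.0, 0.161, 0.987, -0.0]
ft_force: [-0.6, 0.0, -1.8]
opening: 0.269
finger_force: 45.0
```

Request:
step_arm(steps=[{"rx": 0, "ry": 0, "rz": 0, "x": 0, "y": 0, "z": -0.0075, "gripper": 0.1}, {"rx": 0, "ry": 0, "rz": 0, "x": 0, "y": 0, "z": 0, "gripper": 0.1}, {"rx": 0, "ry": 0, "rz": 0, "x": 0, "y": 0, "z": 0, "gripper": 0.1}])

```text
time_s: 11.25
position: [0.5739, -0.2165, 0.0885]
ee_rot: [0.0, 0.161, 0.987, -0.0]
ft_force: [-0.6, -0.1, -1.9]
opening: 0.268
finger_force: 45.0
```

Request:
step_arm(steps=[{"rx": 0, "ry": 0, "rz": 0, "x": 0, "y": 0, "z": -0.0075, "gripper": 0.1}, {"rx": 0, "ry": 0, "rz": 0, "x": 0, "y": 0, "z": 0, "gripper": 0.1}, {"rx": 0, "ry": 0, "rz": 0, "x": 0, "y": 0, "z": 0, "gripper": 0.1}])

```text
time_s: 11.5
position: [0.5739, -0.2165, 0.0891]
ee_rot: [0.0, 0.161, 0.987, -0.0]
ft_force: [-0.7, 0.9, -1.6]
opening: 0.261
finger_force: 45.0
```

Request:
step_arm(steps=[{"rx": 0, "ry": 0, "rz": 0, "x": 0, "y": 0, "z": -0.0075, "gripper": 0.1}, {"rx": 0, "ry": 0, "rz": 0, "x": 0, "y": 0, "z": 0, "gripper": 0.1}, {"rx": 0, "ry": 0, "rz": 0, "x": 0, "y": 0, "z": 0, "gripper": 0.1}])

```text
time_s: 11.75
position: [0.5739, -0.2165, 0.0898]
ee_rot: [0.0, 0.161, 0.987, -0.0]
ft_force: [-1.2, 0.2, -1.6]
opening: 0.268
finger_force: 45.0
```

Request:
step_arm(steps=[{"rx": 0, "ry": 0, "rz": 0, "x": 0, "y": 0, "z": -0.0075, "gripper": 0.1}, {"rx": 0, "ry": 0, "rz": 0, "x": 0, "y": 0, "z": 0, "gripper": 0.1}, {"rx": 0, "ry": 0, "rz": 0, "x": 0, "y": 0, "z": 0, "gripper": 0.1}])

```text
time_s: 12.0
position: [0.5739, -0.2165, 0.0903]
ee_rot: [0.0, 0.161, 0.987, -0.0]
ft_force: [0.4, -0.3, -0.7]
opening: 0.268
finger_force: 45.0
```

Request:
step_arm(steps=[{"rx": 0, "ry": 0, "rz": 0, "x": 0, "y": 0, "z": -0.0075, "gripper": 0.1}, {"rx": 0, "ry": 0, "rz": 0, "x": 0, "y": 0, "z": 0, "gripper": 0.1}, {"rx": 0, "ry": 0, "rz": 0, "x": 0, "y": 0, "z": 0, "gripper": 0.1}])

```text
time_s: 12.25
position: [0.5739, -0.2165, 0.0909]
ee_rot: [-0.0, 0.161, 0.987, -0.0]
ft_force: [-0.7, -0.3, -1.1]
opening: 0.266
finger_force: 45.0
```

Request:
step_arm(steps=[{"rx": 0, "ry": 0, "rz": 0, "x": 0, "y": 0, "z": -0.0075, "gripper": 0.1}, {"rx": 0, "ry": 0, "rz": 0, "x": 0, "y": 0, "z": 0, "gripper": 0.1}, {"rx": 0, "ry": 0, "rz": 0, "x": 0, "y": 0, "z": 0, "gripper": 0.1}])

```text
time_s: 12.5
position: [0.5739, -0.2165, 0.0916]
ee_rot: [0.0, 0.161, 0.987, -0.0]
ft_force: [-0.6, 0.9, -1.1]
opening: 0.267
finger_force: 45.0
```

Request:
step_arm(steps=[{"rx": 0, "ry": 0, "rz": 0, "x": 0, "y": 0, "z": -0.0075, "gripper": 0.1}, {"rx": 0, "ry": 0, "rz": 0, "x": 0, "y": 0, "z": 0, "gripper": 0.1}, {"rx": 0, "ry": 0, "rz": 0, "x": 0, "y": 0, "z": 0, "gripper": 0.1}])

```text
time_s: 12.75
position: [0.5739, -0.2165, 0.0922]
ee_rot: [0.0, 0.161, 0.987, -0.0]
ft_force: [0.4, -0.1, -0.6]
opening: 0.268
finger_force: 45.0
```

Request:
step_arm(steps=[{"rx": 0, "ry": 0, "rz": 0, "x": 0, "y": 0, "z": -0.0075, "gripper": 0.1}, {"rx": 0, "ry": 0, "rz": 0, "x": 0, "y": 0, "z": 0, "gripper": 0.1}, {"rx": 0, "ry": 0, "rz": 0, "x": 0, "y": 0, "z": 0, "gripper": 0.1}])

```text
time_s: 13.0
position: [0.5739, -0.2165, 0.0927]
ee_rot: [0.0, 0.161, 0.987, -0.0]
ft_force: [0.6, 0.4, -1.3]
opening: 0.264
finger_force: 45.0
```

Request:
step_arm(steps=[{"rx": 0, "ry": 0, "rz": 0, "x": 0, "y": 0, "z": -0.0075, "gripper": 0.1}, {"rx": 0, "ry": 0, "rz": 0, "x": 0, "y": 0, "z": 0, "gripper": 0.1}, {"rx": 0, "ry": 0, "rz": 0, "x": 0, "y": 0, "z": 0, "gripper": 0.1}])

```text
time_s: 13.25
position: [0.5739, -0.2165, 0.0934]
ee_rot: [0.0, 0.161, 0.987, -0.0]
ft_force: [0.0, 0.6, -0.8]
opening: 0.268
finger_force: 45.0
```

Request:
step_arm(steps=[{"rx": 0, "ry": 0, "rz": 0, "x": 0, "y": 0, "z": -0.0075, "gripper": 0.1}, {"rx": 0, "ry": 0, "rz": 0, "x": 0, "y": 0, "z": 0, "gripper": 0.1}, {"rx": 0, "ry": 0, "rz": 0, "x": 0, "y": 0, "z": 0, "gripper": 0.1}])

```text
time_s: 13.5
position: [0.5739, -0.2165, 0.0939]
ee_rot: [0.0, 0.161, 0.987, -0.0]
ft_force: [0.6, 0.0, -1.8]
opening: 0.267
finger_force: 45.0
```

Request:
step_arm(steps=[{"rx": 0, "ry": 0, "rz": 0, "x": 0, "y": 0, "z": -0.0075, "gripper": 0.1}, {"rx": 0, "ry": 0, "rz": 0, "x": 0, "y": 0, "z": 0, "gripper": 0.1}, {"rx": 0, "ry": 0, "rz": 0, "x": 0, "y": 0, "z": 0, "gripper": 0.1}])

```text
time_s: 13.75
position: [0.5738, -0.2164, 0.0943]
ee_rot: [-0.0, 0.161, 0.987, 0.0]
ft_force: [-0.2, 0.1, -2.7]
opening: 0.267
finger_force: 45.0
```

Request:
step_arm(steps=[{"rx": 0, "ry": 0, "rz": 0, "x": 0, "y": 0, "z": -0.0075, "gripper": 0.1}, {"rx": 0, "ry": 0, "rz": 0, "x": 0, "y": 0, "z": 0, "gripper": 0.1}, {"rx": 0, "ry": 0, "rz": 0, "x": 0, "y": 0, "z": 0, "gripper": 0.1}])

```text
time_s: 14.0
position: [0.5737, -0.2164, 0.0945]
ee_rot: [-0.0, 0.161, 0.987, 0.0]
ft_force: [1.2, -0.4, -9.8]
opening: 0.266
finger_force: 45.0
```

Request:
step_arm(steps=[{"rx": 0, "ry": 0, "rz": 0, "x": 0, "y": 0, "z": -0.0075, "gripper": 0.1}, {"rx": 0, "ry": 0, "rz": 0, "x": 0, "y": 0, "z": 0, "gripper": 0.1}, {"rx": 0, "ry": 0, "rz": 0, "x": 0, "y": 0, "z": 0, "gripper": 0.1}])

```text
time_s: 14.25
position: [0.5735, -0.2164, 0.0946]
ee_rot: [-0.001, 0.161, 0.987, 0.0]
ft_force: [2.9, -1.3, -18.2]
opening: 0.265
finger_force: 45.0
```

The catch engages at z ≈ 0.0945. The pull is about 17 N net of the stud's weight, so I hold it there.

Request:
step_arm(steps=[{"rx": 0, "ry": 0, "rz": 0, "x": 0, "y": 0, "z": 0, "gripper": 0.1}, {"rx": 0, "ry": 0, "rz": 0, "x": 0, "y": 0, "z": 0, "gripper": 0.1}, {"rx": 0, "ry": 0, "rz": 0, "x": 0, "y": 0, "z": 0, "gripper": 0.1}, {"rx": 0, "ry": 0, "rz": 0, "x": 0, "y": 0, "z": 0, "gripper": 0.1}])

```text
time_s: 14.58
position: [0.5735, -0.2164, 0.0948]
ee_rot: [-0.001, 0.161, 0.987, 0.0]
ft_force: [4.9, -2.7, -26.1]
opening: 0.267
finger_force: 45.0
```

Request:
step_arm(steps=[{"rx": 0, "ry": 0, "rz": 0, "x": 0, "y": 0, "z": 0, "gripper": 0.1}, {"rx": 0, "ry": 0, "rz": 0, "x": 0, "y": 0, "z": 0, "gripper": 0.1}, {"rx": 0, "ry": 0, "rz": 0, "x": 0, "y": 0, "z": 0, "gripper": 0.1}, {"rx": 0, "ry": 0, "rz": 0, "x": 0, "y": 0, "z": 0, "gripper": 0.1}, {"rx": 0, "ry": 0, "rz": 0, "x": 0, "y": 0, "z": 0, "gripper": 0.1}, {"rx": 0, "ry": 0, "rz": 0, "x": 0, "y": 0, "z": 0, "gripper": 0.1}, {"rx": 0, "ry": 0, "rz": 0, "x": 0, "y": 0, "z": 0, "gripper": 0.1}, {"rx": 0, "ry": 0, "rz": 0, "x": 0, "y": 0, "z": 0, "gripper": 0.1}])

```text
time_s: 15.25
position: [0.5735, -0.2164, 0.0948]
ee_rot: [-0.001, 0.161, 0.987, 0.0]
ft_force: [5.3, -2.7, -26.5]
opening: 0.269
finger_force: 45.0
```

The force went on rising after the last step, to about 25 N net. That is more than intended and right at the limit. I'm easing back to about 17 N straight away.

Request:
step_arm(steps=[{"rx": 0, "ry": 0, "rz": 0, "x": 0, "y": 0, "z": 0.006, "gripper": 0.1}, {"rx": 0, "ry": 0, "rz": 0, "x": 0, "y": 0, "z": 0, "gripper": 0.1}, {"rx": 0, "ry": 0, "rz": 0, "x": 0, "y": 0, "z": 0, "gripper": 0.1}, {"rx": 0, "ry": 0, "rz": 0, "x": 0, "y": 0, "z": 0, "gripper": 0.1}])

```text
time_s: 15.58
position: [0.5735, -0.2164, 0.0948]
ee_rot: [-0.0, 0.161, 0.987, 0.0]
ft_force: [4.0, -3.0, -24.5]
opening: 0.268
finger_force: 45.0
```

Request:
step_arm(steps=[{"rx": 0, "ry": 0, "rz": 0, "x": 0, "y": 0, "z": 0, "gripper": 0.1}, {"rx": 0, "ry": 0, "rz": 0, "x": 0, "y": 0, "z": 0, "gripper": 0.1}, {"rx": 0, "ry": 0, "rz": 0, "x": 0, "y": 0, "z": 0, "gripper": 0.1}, {"rx": 0, "ry": 0, "rz": 0, "x": 0, "y": 0, "z": 0, "gripper": 0.1}])

```text
time_s: 15.92
position: [0.5735, -0.2164, 0.0948]
ee_rot: [-0.0, 0.161, 0.987, 0.0]
ft_force: [3.5, -2.3, -25.5]
opening: 0.265
finger_force: 45.0
```

Request:
step_arm(steps=[{"rx": 0, "ry": 0, "rz": 0, "x": 0, "y": 0, "z": 0.006, "gripper": 0.1}, {"rx": 0, "ry": 0, "rz": 0, "x": 0, "y": 0, "z": 0, "gripper": 0.1}, {"rx": 0, "ry": 0, "rz": 0, "x": 0, "y": 0, "z": 0, "gripper": 0.1}])

```text
time_s: 16.17
position: [0.5736, -0.2164, 0.0947]
ee_rot: [-0.0, 0.161, 0.987, 0.0]
ft_force: [2.1, -1.9, -22.1]
opening: 0.263
finger_force: 45.0
```

Request:
step_arm(steps=[{"rx": 0, "ry": 0, "rz": 0, "x": 0, "y": 0, "z": 0.004, "gripper": 0.1}, {"rx": 0, "ry": 0, "rz": 0, "x": 0, "y": 0, "z": 0, "gripper": 0.1}, {"rx": 0, "ry": 0, "rz": 0, "x": 0, "y": 0, "z": 0, "gripper": 0.1}])

```text
time_s: 16.42
position: [0.5737, -0.2164, 0.0947]
ee_rot: [-0.0, 0.161, 0.987, -0.0]
ft_force: [0.5, -0.9, -18.4]
opening: 0.27
finger_force: 45.0
```

Request:
step_arm(steps=[{"rx": 0, "ry": 0, "rz": 0, "x": 0, "y": 0, "z": 0, "gripper": 0.1}, {"rx": 0, "ry": 0, "rz": 0, "x": 0, "y": 0, "z": 0, "gripper": 0.1}, {"rx": 0, "ry": 0, "rz": 0, "x": 0, "y": 0, "z": 0, "gripper": 0.1}, {"rx": 0, "ry": 0, "rz": 0, "x": 0, "y": 0, "z": 0, "gripper": 0.1}, {"rx": 0, "ry": 0, "rz": 0, "x": 0, "y": 0, "z": 0, "gripper": 0.1}])

```text
time_s: 16.83
position: [0.5738, -0.2164, 0.0946]
ee_rot: [-0.0, 0.161, 0.987, -0.0]
ft_force: [0.0, -0.4, -15.3]
opening: 0.264
finger_force: 45.0
```

Request:
step_arm(steps=[{"rx": 0, "ry": 0, "rz": 0, "x": 0, "y": 0, "z": 0, "gripper": 0.1}, {"rx": 0, "ry": 0, "rz": 0, "x": 0, "y": 0, "z": 0, "gripper": 0.1}, {"rx": 0, "ry": 0, "rz": 0, "x": 0, "y": 0, "z": 0, "gripper": 0.1}, {"rx": 0, "ry": 0, "rz": 0, "x": 0, "y": 0, "z": 0, "gripper": 0.1}, {"rx": 0, "ry": 0, "rz": 0, "x": 0, "y": 0, "z": 0, "gripper": 0.1}, {"rx": 0, "ry": 0, "rz": 0, "x": 0, "y": 0, "z": 0, "gripper": 0.1}])

```text
time_s: 17.33
position: [0.5738, -0.2165, 0.0946]
ee_rot: [-0.0, 0.161, 0.987, -0.0]
ft_force: [-1.3, 0.3, -12.8]
opening: 0.266
finger_force: 45.0
```

The clip held. I'll lower the stud nearly home, release it and retreat.

Request:
step_arm(steps=[{"rx": 0, "ry": 0, "rz": 0, "x": 0, "y": 0, "z": 0.02, "gripper": 0.1}, {"rx": 0, "ry": 0, "rz": 0, "x": 0, "y": 0, "z": 0.025, "gripper": 0.1}, {"rx": 0, "ry": 0, "rz": 0, "x": 0, "y": 0, "z": 0.025, "gripper": 0.1}, {"rx": 0, "ry": 0, "rz": 0, "x": 0, "y": 0, "z": 0.015, "gripper": 0.1}, {"rx": 0, "ry": 0, "rz": 0, "x": 0, "y": 0, "z": 0, "gripper": 0.1}, {"rx": 0, "ry": 0, "rz": 0, "x": 0, "y": 0, "z": 0, "gripper": 0.1}, {"rx": 0, "ry": 0, "rz": 0, "x": 0, "y": 0, "z": 0, "gripper": 0.1}])

```text
time_s: 17.92
position: [0.5742, -0.2166, 0.0879]
ee_rot: [0.0, 0.161, 0.987, -0.0]
ft_force: [-0.3, 0.2, -0.9]
opening: 0.272
finger_force: 45.0
```

Request:
step_arm(steps=[{"rx": 0, "ry": 0, "rz": 0, "x": 0, "y": 0, "z": 0.012, "gripper": 0.1}, {"rx": 0, "ry": 0, "rz": 0, "x": 0, "y": 0, "z": 0, "gripper": 0.1}, {"rx": 0, "ry": 0, "rz": 0, "x": 0, "y": 0, "z": 0, "gripper": 0.4}, {"rx": 0, "ry": 0, "rz": 0, "x": 0, "y": 0, "z": 0, "gripper": 0.6}, {"rx": 0, "ry": 0, "rz": 0, "x": 0, "y": 0, "z": 0, "gripper": 0.6}, {"rx": 0, "ry": 0, "rz": 0, "x": 0, "y": 0, "z": 0, "gripper": 0.6}, {"rx": 0, "ry": 0, "rz": 0, "x": 0, "y": 0, "z": 0, "gripper": 0.6}, {"rx": 0, "ry": 0, "rz": 0, "x": 0, "y": 0, "z": 0, "gripper": 0.6}])

```text
time_s: 18.58
position: [0.5739, -0.2166, 0.0867]
ee_rot: [0.0, 0.161, 0.987, -0.0]
ft_force: [0.5, 0.2, -1.3]
opening: 0.598
finger_force: 0.0
```

Request:
step_arm(steps=[{"rx": 0, "ry": 0, "rz": 0, "x": 0, "y": 0, "z": -0.1, "gripper": 0.6}, {"rx": 0, "ry": 0, "rz": 0, "x": 0, "y": 0, "z": -0.2, "gripper": 0.6}, {"rx": 0, "ry": 0, "rz": 0, "x": 0, "y": 0, "z": -0.3, "gripper": 0.6}, {"rx": 0, "ry": 0, "rz": 0, "x": 0, "y": 0, "z": -0.3, "gripper": 0.6}, {"rx": 0, "ry": 0, "rz": 0, "x": 0, "y": 0, "z": -0.3, "gripper": 0.6}, {"rx": 0, "ry": 0, "rz": 0, "x": 0, "y": 0, "z": -0.3, "gripper": 0.6}, {"rx": 0, "ry": 0, "rz": 0, "x": 0, "y": 0, "z": -0.2, "gripper": 0.6}, {"rx": 0, "ry": 0, "rz": 0, "x": 0, "y": 0, "z": 0, "gripper": 0.6}, {"rx": 0, "ry": 0, "rz": 0, "x": 0, "y": 0, "z": 0, "gripper": 0.6}, {"rx": 0, "ry": 0, "rz": 0, "x": 0, "y": 0, "z": 0, "gripper": 0.6}])

```text
time_s: 19.42
position: [0.5732, -0.2162, 0.2218]
ee_rot: [-0.001, 0.161, 0.987, 0.0]
ft_force: [0.3, 0.3, -0.3]
opening: 0.604
finger_force: 0.0
```

```bash
python3 - <<'E'
from h import *
to([.5733,-.2168,.15])
s=robot.snapshot("side");t=robot.snapshot("top")
cv2.imwrite("pics/c5.png",np.hstack([crop(t,417,140,4,100,120),crop(s,281,100,4,100,120)]))
E
```

```text
pos [ 0.5732 -0.2162  0.2218] ft [ 0.2667  0.2548 -0.3337] open 0.604 ff 0.0 t 19.42
R [[-0.9480301623887999, 0.3181779013896705, -0.0012783850479418785], [0.31817747938371443, 0.9480310198282569, 0.0005263614926617258], [0.0013794252758409767, 9.22532391273312e-05, -0.9999990443371674]] units [-0.0048 -0.0072  0.8972] rot units to upright [ 0.0001 -0.0013 -0.    ]
```

View pics/c5.png

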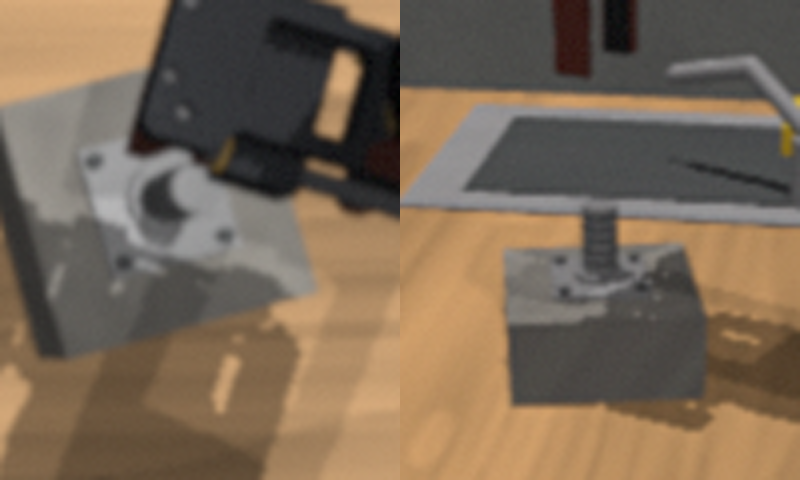

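The stud stands upright in the grey block with its flange on the plate, at about (600,275) in the side crop. The gripper is clear above it, so I'm handing in.

```bash
python3 -c "
from bench import robot
print(robot.finish_job())"
```

```text
the job is handed in; nothing more can be done
None
```

The stud is clipped in the grey block and released, and the clip held the pull, but the pull overshot the intended 17 N to about 25 N by my wrist-force estimate, so the 25 N limit may have been crossed; the job is handed in and no verdict came back.

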